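Switch on the sieve shaker and start a run

TASK

Start the sieve shaker from its control console using only the fingertips: first tip the black rocker switch fully over to its white-striped end, then push the blue square key fully in so that it stays in, then press the round green button fully down, keep it down for about a second and let it go. Work the controls in that order only, do not press the red stop button, and leave the weight, tin, sieve and brush where they are.

Things in the scene. Friction and masses are not known exactly. Their poses are not given: they have to be found in the camera images.
- console: Grey control console bolted to the bench, 170 mm deep (its x), 340 wide (its y), 55 high. Origin: centre of its underside. Place and yaw (up to 0.35 rad) vary. Its four controls, turned with it, sit on the flat top in a row along its y, 30 mm nearer the robot than its centre (x = -30), 70 mm apart (y = +-35, +-105); which control is in which place varies.
- rocker_pivot (a point): Pivot of the black rocker switch, 14 mm above the console's top, in the middle of its paddle. The paddle is 64 mm long (along the console's x), 28 mm wide and 8 mm thick; the pivot lies half-way through the thickness.
- rocker_on_end (a point): Point on the upper face of the rocker paddle in the middle of the white stripe on its far (console +x) end, 24 mm from the pivot; moves with the paddle. Push down here to switch on.
- rocker (a joint): Rocker angle (rad): about -0.2 to -0.17 at the start = off, white-striped end up; +0.2 = fully on, striped end down against its stop (the striped point goes down about 9.5 mm in all). It stays where it is left. About 3 N at the white stripe moves it.
- blue_top (a point): Centre of the top face of the blue square key, 30 x 30 mm, in a 42 mm square black frame 5 mm high. The top stands 15 mm above the console's top when out and 8 mm when fully in.
- blue_key (a joint): How far the blue key is pushed in (m): 0 to 0.0005 at the start = out, 0.007 = fully in. No spring: about 3 N moves it, and it stays where it is left.
- green_top (a point): Centre of the top face of the round green button, 32 mm in diameter, in an aluminium collar 44 mm in diameter and 6 mm high. The top stands 15 mm above the console's top when released, 9 mm when fully down.
- green_button (a joint): How far the green button is pressed (m): 0 = released, 0.006 = fully down. Spring: begins to move at 1.5 N, fully down at 5 N, and springs back when let go.
- red_top (a point): Centre of the top of the red mushroom-shaped stop button, 38 mm in diameter, 24 mm above the console's top, on a yellow disc. Not to be pressed.
- red_button (a joint): How far the red stop button is pressed (m): 0 = released, 0.006 = fully down; sprung, 1.5 to 5 N.
- weight_mid (a point): Centre of a loose brass weight with a knob, 32 mm in diameter, 34 mm high, standing on the console's top behind the row of controls. Leave alone.
- tin_mid (a point): Centre of a loose aluminium sample tin, 64 mm in diameter, 45 mm high, on the bench in front of the console (robot's side). Leave alone.
- sieve_mid (a point): Centre of a loose round steel sieve, 100 mm in diameter, 45 mm high, on the bench to the right of the console. Leave alone.
- brush_mid (a point): Near the middle of a loose wooden sieve brush, 182 mm long, 30 mm wide, 24 mm high, lying on the bench to the left of the console. Leave alone.

How it is judged:
On the way, in this order (a step that is already met when the one before it is completed fails the run):
1. the rocker is tipped over to its white-striped end (beyond 0.15 rad) (value of joint rocker above 0.15 rad), for 0.1 s.
2. the blue key is pushed in (beyond 5.5 mm of 7) (value of joint blue_key above 0.0055 m and value of joint rocker above 0.15 rad), for 0.1 s.
3. the green button is held down (beyond 4.5 mm of 6) for at least 0.6 s (all of step 2 and value of joint green_button above 0.0045 m), for 0.6 s.
At the end, for the whole second after the job is handed in: The rocker is on (beyond 0.15 rad), the blue key is in (beyond 5.5 mm), the green and red buttons are released (under 1 mm), and the weight, tin, sieve and brush are within 15 mm of where they started (all of step 2 and value of joint each of green_button, red_button below 0.001 m and distance of each of weight_mid, tin_mid, sieve_mid, brush_mid from where it was at the start of the episode below 0.015 m); the robot touches nothing.
It fails at once if the blue key is pushed (over 2.5 mm) before the rocker is on (value of joint blue_key above 0.0025 m and value of joint rocker below 0.12 rad).
It fails at once if the green button is pressed (over 2.5 mm) before the rocker is on and the blue key is in (value of joint green_button above 0.0025 m and (value of joint rocker below 0.12 rad or value of joint blue_key below 0.0045 m)).
It fails at once if the red stop button is pressed (over 2 mm) (value of joint red_button above 0.002 m).
It fails at once if the weight, tin, sieve or brush is lifted, carried or pushed away (over 15 mm) (distance of any of weight_mid, tin_mid, sieve_mid, brush_mid from where it was at the start of the episode above 0.015 m).
It also fails if it takes over 42 s, if anything falls off the work surface, if the arm or the gripper's body presses on something with over 40 N, if the wrist force passes 120 N, or if a joint passes its speed limit or range.

ROBOT

A 7-joint arm with a two-finger parallel gripper is mounted at the origin on the work surface. World frame = base frame: x ahead of the robot, y to its left, z up, the work surface at z = 0. Lengths are in m, angles in rad, forces in N, time in s.
With the tool pointing down it reaches from about 0.425 to 0.8 m from the base axis. Payload 8.3 kg.
Tool frame: the origin (TCP) lies between the finger pads; the fingertips stand robot.tips_ahead ahead of it and the grasp point (between the pads) is the TCP (robot.tips_ahead is the distance from the TCP to the fingertips, in m); y points along the fingers, x is the direction in which the jaws open and shut, and the axes are right-handed (so a half turn about y gives the same grasp; the last joint's range is limited). The gripper opens to 85 mm and grips with 20 to 120 N. Pads are 22 mm wide; open, the fingers measure 114 mm over their backs; the gripper's body (76 mm by 85 mm) begins 54 mm behind the grasp point. The pads swing forward as they close: fully open they stand 13 mm farther back than shut.
Start: joints at [-1.302, 0.383, 0.016, 1.37, -0.006, 1.388, -0.046], TCP at [0.204, 0.591, 0.25] pointing down, gripper open.
Joint ranges: [-2.95, 2.95], [-0.25, 2.06], [-1.52, 1.56], [0.18, 2.33], [-1.44, 4.58], [0.02, 2.06], [-3.01, 3.01]. Speed limits (rad/s): [2.39, 2.39, 3.01, 3.01, 3.14, 3.14, 3.14].

INTERFACE

Orientations are given as a unit quaternion [w, x, y, z].
In Python, from cell import robot gives the robot as it stands. The module is installed in compiled form; this text tells all that it offers.
- The arm moves only by the tool carry_out, never from a script. Its argument "commands" is text: rows parted by semicolons, each of 4 numbers parted by spaces: the shift along the tool's x, y, z in mm, then the turn about the tool's y in degrees. In form: x y z turn; .... A call has 1 to 5 rows; each row shifts and turns the commanded pose from where the row before left it, along the tool's axes as they then stand; what a row does not reach is not made up. A row lasts 1/10 s, in which the tool goes at most 50 mm and 8.59 degrees, less where a joint would pass 70% of its speed; a pose out of reach is approached as far as the arm can. A call is refused whole if a number of a shift passes 50 or a number of a turn 8.59, either way. A call with a gripper value outside its range is refused whole. "grip" is the opening, from -1 (shut) to 1 (fully open), so that 0 is half open, set as the call begins (left out, the last holds). The fingers move at their own pace and stop on an object; "force" is the grip in N (left out, the last holds). Time passes only in rows, so rows that do not move let the fingers close. It gives the time, the measured TCP pose, the force and the opening at its end, in the units of the state.
- robot.get_obs(): the state, without advancing time (a new reading comes with each control period).
- robot.snapshot(name): name is "scene" or "top" or "wrist"; returns the picture (384x512x3 uint8, red, green, blue); there is no depth.
- robot.calibration(name): a dict with "mtx" (3x3 intrinsics, pixels), "rvec" (rotation vector, rad) and "tvec" (3), from world to camera coordinates, as OpenCV has them. Camera axes: x right, y down, z forward; pixel columns grow to the right and rows downward; lengths in m; the calibration is good to about 2 mm. A picture is of the moment at which its call begins: read the wrist's pose just before it. calibration takes no time and is no camera call; for the wrist camera it gives the pose at the moment of the call.
- robot.finish_job(): hands the job in, once; it reports no verdict.
Trained networks look in the newest picture that a camera, given by its name, has taken for a name from the list of things; names that differ only in an ending like _2 or _b are one class to them, and where a whole thing is asked for, a point or a joint stands for the part that bears it (a point fixed in the world has none). Each returns a list of dicts, best first, with "p" (0 to 1); they miss things now and then, are a little off and sometimes report something else, mostly with a low value. They report only what shows in the picture. A call takes as long as a camera call.
- robot.search_frame(name, camera): "bbox" ([left, top, right, bottom] in pixels, round what is visible of it).
The state is a dict: "time_s": time; "q": joint angles; "joint_velocities": joint speeds; "joint_efforts": joint torques, N m; "ee_pos": TCP position; "ee_rot": TCP orientation; "ft_force": force on the tool from outside, world axes, zero at the start; "wrist_torque": the same for the moment, N m; "width": finger opening in m.
Only numpy, scipy, OpenCV 4.12 (cv2) and the standard library are available. Lean on these libraries where they do the work, as an engineer would, in place of code of your own. Each camera call takes 0.05 s, during which the arm holds its last target.

## Working session

There is one attempt and no reset: what is moved stays moved. The work goes in short steps, Python scripts to look and compute and a tool call to move; the robot and the scene stay as the last step left them, time stands still between calls to the robot, and variables do not carry over. Pictures are saved under pics/ and viewed, and the job is handed in when it is done.

Besides the shell and the picture viewer there is one more tool, called after "Emit:" by a JSON object that holds its "name" and its "arguments". carry_out: Moves the arm, as the interface text tells. Its arguments: {"type":"object","properties":{"commands":{"type":"string"},"grip":{"type":"number"},"force":{"type":"number"}},"required":["commands"]}

```bash
mkdir -p pics; python3 - <<'E'
from cell import robot
import cv2
o=robot.get_obs()
print({k:(o[k]) for k in ("time_s","ee_pos","ee_rot","width","ft_force")}, robot.tips_ahead)
for n in ("top","scene"):
    im=robot.snapshot(n); cv2.imwrite(f"pics/{n}0.png",im[:,:,::-1])
    print(n,robot.calibration(n))
for n in ("rocker_pivot","rocker_on_end","blue_top","green_top","red_top","console","weight_mid"):
    print(n,[(x['bbox'],round(x['p'],2)) for x in robot.search_frame(n,"top")[:2]])
E
```

```text
{'time_s': 0.0, 'ee_pos': array([0.20342125, 0.59047477, 0.24926545]), 'ee_rot': array([-0.57527191,  0.57611088,  0.41002995, -0.41113735]), 'width': 0.08544866552964654, 'ft_force': array([-0.49520851,  0.78687705, -0.04315223])} 0.019
top {'mtx': array([[396.98557886,   0.        , 257.47671696],
       [  0.        , 396.98557886, 184.93283555],
       [  0.        ,   0.        ,   1.        ]]), 'rvec': array([ 2.17434114, -2.17219528,  0.09610764]), 'tvec': array([0.05228148, 0.60624906, 0.9718516 ])}
scene {'mtx': array([[387.43110791,   0.        , 251.9849549 ],
       [  0.        , 387.43110791, 186.95682409],
       [  0.        ,   0.        ,   1.        ]]), 'rvec': array([ 0.91495545,  2.37530975, -1.19409001]), 'tvec': array([ 0.40780981, -0.20412924,  1.20067626])}
rocker_pivot []
rocker_on_end [([233.5, 192.6, 251.8, 218.7], 0.87)]
blue_top [([211.6, 202.1, 225.8, 215.7], 0.45)]
green_top []
red_top [([181.8, 203.3, 195.1, 219.6], 0.55)]
console [([157.8, 154.0, 303.2, 237.8], 0.58)]
weight_mid [([257.9, 160.6, 272.5, 175.6], 0.45)]
```

View pics/top0.png

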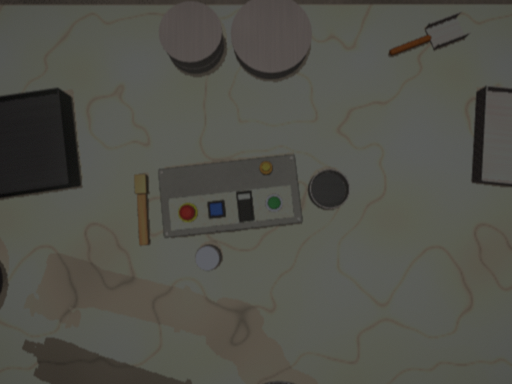

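View pics/scene0.png

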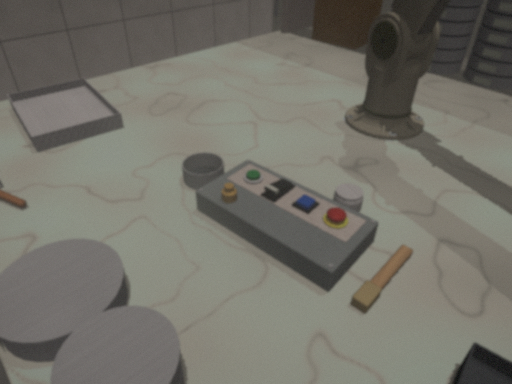

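```bash
python3 - <<'E'
import cv2
im=cv2.imread("pics/top0.png")[140:250,145:315]
cv2.imwrite("pics/crop0.png",cv2.resize(im,None,fx=4.7,fy=4.7,interpolation=cv2.INTER_CUBIC))
E
```

```text
(no output)
```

View pics/crop0.png

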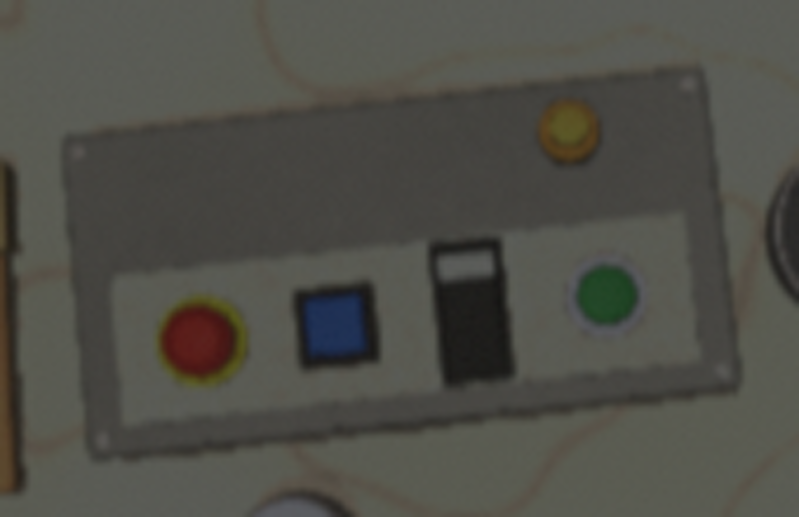

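```bash
cat >h.py <<'E'
import numpy as np,cv2
from scipy.optimize import least_squares
from scipy.spatial.transform import Rotation as R
from cell import robot
def Rt(q): return R.from_quat([q[1],q[2],q[3],q[0]]).as_matrix()
L={'red':(-.03,.105,.079),'blue':(-.03,.035,.070),'rocker_on':(-.03+.0242,-.035,.0778),'green':(-.03,-.105,.070)}
def world(p,l): 
    c,s=np.cos(p[2]),np.sin(p[2]); return np.array([p[0]+c*l[0]-s*l[1],p[1]+s*l[0]+c*l[1],l[2]])
def proj(P,c): return cv2.projectPoints(np.array(P,float),c['rvec'],c['tvec'],c['mtx'],None)[0][:,0]
E
python3 - <<'E'
from h import *
c=robot.calibration("top")
pts=[(L['red'],(199,341)),(L['blue'],(337,326)),((-.03+.0235,-.035,.0777),(466,264)),(L['green'],(606,296)),
((.085,.17,.055),(65,137)),((.085,-.17,.055),(702,68)),((-.085,-.17,.055),(738,390)),((-.085,.17,.055),(92,460))]
uv=np.array([((u+.5)/4.7-.5+145,(v+.5)/4.7-.5+140) for _,(u,v) in pts])
f=lambda p:(proj([world(p,l) for l,_ in pts],c)-uv).ravel()
r=least_squares(f,[.55,.05,0]); print(r.x, r.fun.reshape(-1,2).round(2))
np.save("pose.npy",r.x)
for k in L: print(k,world(r.x,L[k]).round(4))
o=robot.get_obs(); M=Rt(o['ee_rot']); print(M.round(3))
# scene check
cs=robot.calibration("scene")
im=cv2.imread("pics/scene0.png")
for k in L:
    u,v=proj([world(r.x,L[k])],cs)[0]; print(k,u,v); cv2.drawMarker(im,(int(round(u)),int(round(v))),(255,255,255),0,7)
cv2.imwrite("pics/sc1.png",cv2.resize(im[140:300,170:400],None,fx=3.4,fy=3.4,interpolation=cv2.INTER_CUBIC))
E
```

```text
[0.57797617 0.12063689 0.10909225] [[-0.67 -0.12]
 [-0.3   0.  ]
 [ 0.13  0.12]
 [ 0.47  0.09]
 [-0.96 -0.2 ]
 [ 0.81 -0.31]
 [ 1.29  0.01]
 [-0.75  0.32]]
red [0.5367 0.2217 0.079 ]
blue [0.5443 0.1522 0.07  ]
rocker_on [0.576  0.0852 0.0778]
green [0.5596 0.013  0.07  ]
[[ 0.326 -0.    -0.945]
 [ 0.945 -0.     0.326]
 [-0.    -1.     0.   ]]
red 336.89346875272525 210.21733533928347
blue 305.93801015191787 198.64210158423364
rocker_on 271.2121282080977 186.95398357638908
green 253.2715649492907 172.2141616231496
```

View pics/sc1.png

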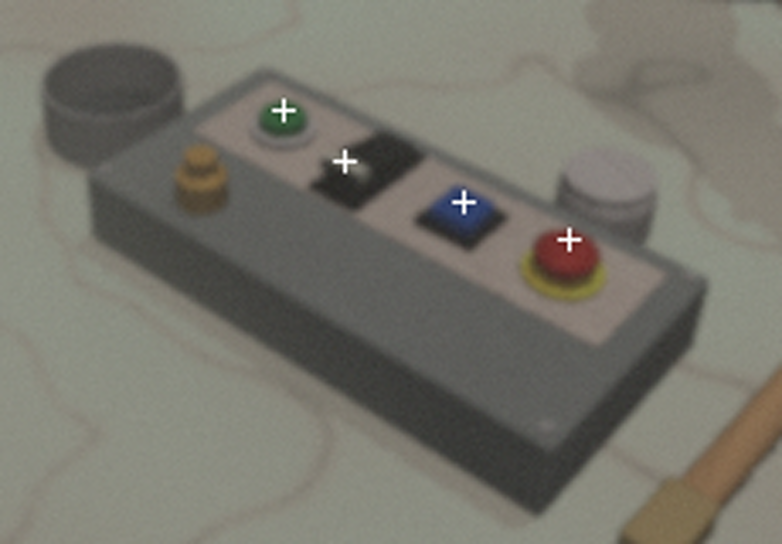

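Emit:
{"name": "carry_out", "arguments": {"commands": "-28 0 -41 0; -28 0 -41 0; -28 0 -41 0; -28 0 -41 0; -28 0 -41 0", "grip": -1, "force": 40}}

```text
time_s: 0.95
ee_pos: [0.3527, 0.39, 0.2506]
ee_rot: [0.576, -0.576, -0.411, 0.41]
ft_force: [1.0, 0.5, -0.6]
width: 0.0121
```

Emit:
{"name": "carry_out", "arguments": {"commands": "-28 0 -41 0; -28 0 -41 0; -28 0 -41 0; -28 0 -41 0; -28 0 -41 0"}}

```text
time_s: 1.45
ee_pos: [0.5009, 0.1909, 0.2507]
ee_rot: [0.576, -0.576, -0.411, 0.41]
ft_force: [1.3, 0.2, -0.2]
width: 0.0001
```

Emit:
{"name": "carry_out", "arguments": {"commands": "0 0 0 -8.3; 0 0 0 -8.3; 0 0 0 -8.3; 0 0 0 0; 0 0 0 0"}}

```text
time_s: 1.95
ee_pos: [0.5, 0.1926, 0.2503]
ee_rot: [-0.475, 0.475, 0.524, -0.524]
ft_force: [0.1, 0.2, 0.1]
width: -0.0
```

```bash
cat >>h.py <<'E'
def go(name,off=(0,0)):
    p=np.load("pose.npy"); o=robot.get_obs(); M=Rt(o['ee_rot'])
    l=L[name]; t=world(p,(l[0]+off[0],l[1]+off[1],l[2])); tip=o['ee_pos']+M[:,1]*robot.tips_ahead
    d=M.T@(t-tip)*1000
    yaw=np.arctan2(M[1,0],M[0,0])-np.pi/2-p[2]
    print("t",round(o['time_s'],2),"tip",tip.round(4),"tool shift mm",d.round(1),"turn deg",np.degrees(yaw).round(1),"F",o['ft_force'].round(1),"w",round(o['width'],4))
E
python3 -c "
from h import *
go('rocker_on'); print(Rt(robot.get_obs()['ee_rot']).round(3))
import cv2
cv2.imwrite('pics/w1.png',robot.snapshot('wrist')[:,:,::-1])
c=robot.calibration('wrist'); p=np.load('pose.npy')
for k in L: print(k,proj([world(p,L[k])],c)[0])
"
```

```text
t 1.95 tip [0.5    0.1926 0.2313] tool shift mm [-114.4  153.5  -65.1] turn deg -0.6 F [0.1 0.2 0.1] w -0.0
[[-0.098  0.    -0.995]
 [ 0.995  0.    -0.098]
 [ 0.    -1.    -0.   ]]
red [279.96905636 209.23810254]
blue [218.13046355 207.09038649]
rocker_on [156.94456977 230.0023462 ]
green [ 95.86654895 208.28513197]
```

View pics/w1.png

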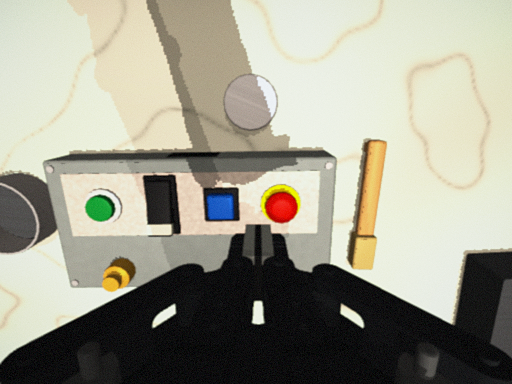

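Emit:
{"name": "carry_out", "arguments": {"commands": "-38 0 -22 0; -38 0 -22 0; -37 0 -21 0; 0 40 0 0; 0 40 0 0"}}

```text
time_s: 2.5
ee_pos: [0.5779, 0.0851, 0.1705]
ee_rot: [-0.474, 0.476, 0.524, -0.523]
ft_force: [-0.6, 1.0, -1.0]
width: -0.0
```

Emit:
{"name": "carry_out", "arguments": {"commands": "0 25 0 0; 0 20 0 0; 0 15 0 0; 0 0 0 0; 0 0 0 0"}}

```text
time_s: 3.0
ee_pos: [0.5766, 0.087, 0.1109]
ee_rot: [-0.474, 0.474, 0.525, -0.525]
ft_force: [0.2, -0.5, -0.1]
width: 0.0002
```

```bash
python3 -c "
from h import *
go('rocker_on')
import cv2
cv2.imwrite('pics/w2.png',robot.snapshot('wrist')[:,:,::-1])
go('rocker_on')
"
```

```text
t 3.0 tip [0.5766 0.087  0.0919] tool shift mm [-1.8 14.1  0.8] turn deg -0.4 F [ 0.2 -0.5 -0.1] w 0.0002
t 3.05 tip [0.577  0.0871 0.0925] tool shift mm [-1.8 14.7  1.2] turn deg -0.4 F [0.6 0.1 0.4] w -0.0
```

View pics/w2.png

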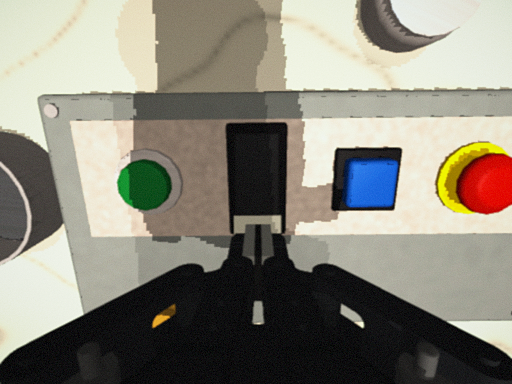

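Emit:
{"name": "carry_out", "arguments": {"commands": "0 8 0 0; 0 5 0 0; 0 4 0 0; 0 4 0 0; 0 0 0 0"}}

```text
time_s: 3.55
ee_pos: [0.5772, 0.0871, 0.0896]
ee_rot: [-0.473, 0.474, 0.526, -0.524]
ft_force: [2.9, 0.8, 2.8]
width: -0.0
```

```bash
python3 -c "
from h import *
go('rocker_on')
"
```

```text
t 3.55 tip [0.5772 0.0871 0.0706] tool shift mm [-1.7 -7.2  1.4] turn deg -0.4 F [2.9 0.8 2.8] w -0.0
```

Emit:
{"name": "carry_out", "arguments": {"commands": "0 2 0 0; 0 2 0 0; 0 1 0 0; 0 0 0 0; 0 0 0 0"}}

```text
time_s: 4.05
ee_pos: [0.5775, 0.0871, 0.0879]
ee_rot: [-0.473, 0.474, 0.526, -0.524]
ft_force: [-7.9, -1.2, 29.1]
width: -0.0004
```

Emit:
{"name": "carry_out", "arguments": {"commands": "0 -10 0 0; 0 -30 0 0; 0 0 0 0; 0 0 0 0"}}

```text
time_s: 4.45
ee_pos: [0.576, 0.0869, 0.1244]
ee_rot: [0.474, -0.474, -0.525, 0.525]
ft_force: [-0.0, 0.1, -0.5]
width: 0.0001
```

```bash
python3 -c "
from h import *
cv2.imwrite('pics/s3.png',cv2.resize(robot.snapshot('wrist')[:,:,::-1],None,fx=1.5,fy=1.5))
go('blue');go('green')
"
```

```text
t 4.5 tip [0.5754 0.0868 0.1045] tool shift mm [68.2 34.6 24.2] turn deg -0.4 F [-0.2 -0.2 -0.6] w 0.0001
t 4.5 tip [0.5754 0.0868 0.1045] tool shift mm [-71.8  34.6  23.3] turn deg -0.4 F [-0.2 -0.2 -0.6] w 0.0001
```

View pics/s3.png

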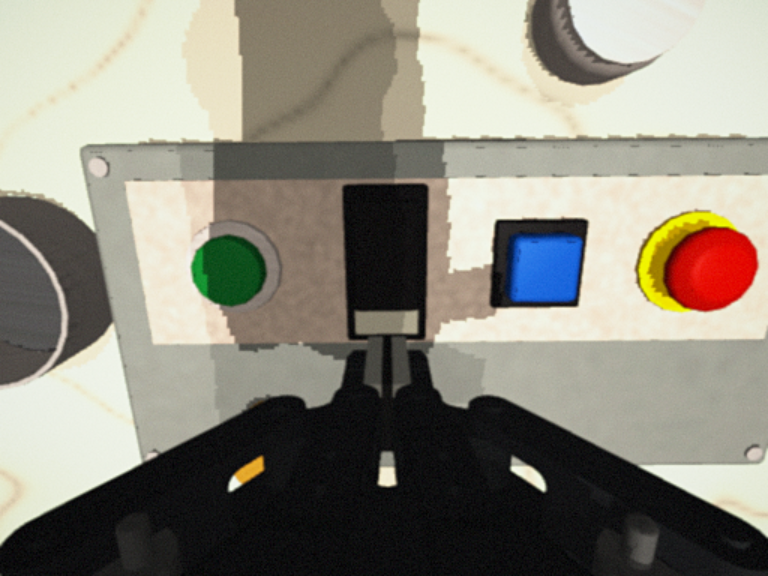

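Emit:
{"name": "carry_out", "arguments": {"commands": "35 0 12 0; 34 0 12 0; 0 20 0 0; 0 0 0 0; 0 0 0 0"}}

```text
time_s: 5.0
ee_pos: [0.5446, 0.1519, 0.1033]
ee_rot: [0.474, -0.474, -0.524, 0.526]
ft_force: [1.1, 1.4, 0.0]
width: 0.0002
```

```bash
python3 -c "
from h import *
cv2.imwrite('pics/s4.png',cv2.resize(robot.snapshot('wrist')[:,:,::-1],None,fx=1.5,fy=1.5))
go('blue')
"
```

```text
t 5.05 tip [0.5453 0.1517 0.085 ] tool shift mm [ 0.6 15.   0.9] turn deg -0.5 F [ 0.1 -0.5  0.7] w 0.0
```

View pics/s4.png

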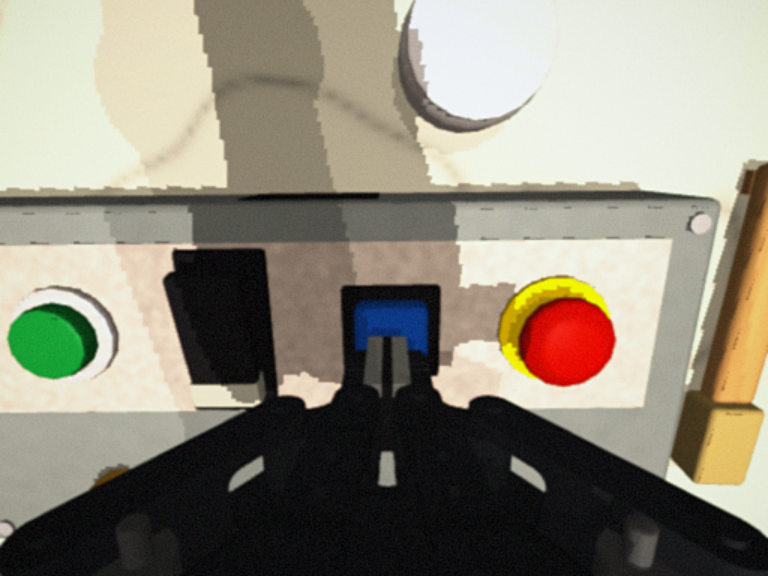

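Emit:
{"name": "carry_out", "arguments": {"commands": "0 10 0 0; 0 5 0 0; 0 4 0 0; 0 3 0 0; 0 0 0 0"}}

```text
time_s: 5.55
ee_pos: [0.5454, 0.1526, 0.0822]
ee_rot: [0.474, -0.474, -0.525, 0.525]
ft_force: [-0.2, 0.1, -0.4]
width: -0.0003
```

Emit:
{"name": "carry_out", "arguments": {"commands": "0 2 0 0; 0 1 0 0; 0 0 0 0; 0 0 0 0"}}

```text
time_s: 5.95
ee_pos: [0.5456, 0.1528, 0.0817]
ee_rot: [-0.474, 0.474, 0.525, -0.525]
ft_force: [-10.3, -5.0, 25.5]
width: 0.0003
```

Emit:
{"name": "carry_out", "arguments": {"commands": "0 -10 0 0; 0 -35 0 0; 0 0 0 0; 0 0 0 0"}}

```text
time_s: 6.35
ee_pos: [0.5458, 0.1536, 0.125]
ee_rot: [-0.473, 0.474, 0.526, -0.524]
ft_force: [-0.1, -0.3, -0.9]
width: -0.0003
```

```bash
python3 -c "
from h import *
go('green')
"
```

```text
t 6.35 tip [0.5458 0.1536 0.106 ] tool shift mm [-141.3   35.9    0.9] turn deg -0.3 F [-0.1 -0.3 -0.9] w -0.0003
```

Emit:
{"name": "carry_out", "arguments": {"commands": "-45 0 0 0; -45 0 0 0; -45 0 0 0; -5 0 0 0; 0 0 0 0"}}

```text
time_s: 6.85
ee_pos: [0.5591, 0.0118, 0.1233]
ee_rot: [0.475, -0.474, -0.524, 0.525]
ft_force: [0.1, 0.2, -0.0]
width: 0.0003
```

```bash
python3 -c "
from h import *
cv2.imwrite('pics/s5.png',cv2.resize(robot.snapshot('wrist')[:,:,::-1],None,fx=1.5,fy=1.5))
go('green')
"
```

```text
t 6.9 tip [0.5591 0.0141 0.1043] tool shift mm [-1.1 34.3 -0.4] turn deg -0.4 F [0.7 1.1 1. ] w 0.0
```

View pics/s5.png

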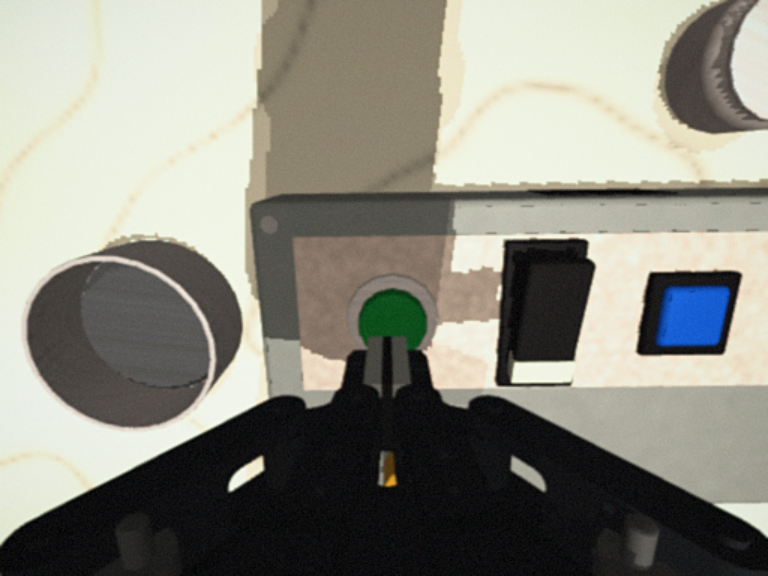

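Emit:
{"name": "carry_out", "arguments": {"commands": "0 20 0 0; 0 10 0 0; 0 5 0 0; 0 4 0 0; 0 3 0 0"}}

```text
time_s: 7.4
ee_pos: [0.5597, 0.0149, 0.0827]
ee_rot: [-0.474, 0.473, 0.526, -0.525]
ft_force: [-11.4, 2.9, 28.1]
width: -0.0
```

Emit:
{"name": "carry_out", "arguments": {"commands": "0 1 0 0; 0 0 0 0"}}

```text
time_s: 7.6
ee_pos: [0.5597, 0.015, 0.083]
ee_rot: [-0.474, 0.473, 0.526, -0.525]
ft_force: [-9.3, 2.4, 16.1]
width: -0.0
```

Emit:
{"name": "carry_out", "arguments": {"commands": "0 0 0 0; 0 0 0 0; 0 0 0 0; 0 0 0 0; 0 0 0 0"}}

```text
time_s: 8.1
ee_pos: [0.5597, 0.0149, 0.083]
ee_rot: [-0.474, 0.473, 0.526, -0.525]
ft_force: [-8.1, 3.3, 15.4]
width: -0.0002
```

Emit:
{"name": "carry_out", "arguments": {"commands": "0 0 0 0; 0 0 0 0; 0 0 0 0; 0 0 0 0"}}

```text
time_s: 8.5
ee_pos: [0.5597, 0.0149, 0.083]
ee_rot: [-0.474, 0.473, 0.526, -0.525]
ft_force: [-8.4, 3.0, 14.9]
width: -0.0001
```

Emit:
{"name": "carry_out", "arguments": {"commands": "0 -10 0 0; 0 -40 0 0; 0 -40 0 0; 0 0 0 0; 0 0 0 0"}}

```text
time_s: 9.0
ee_pos: [0.5606, 0.0137, 0.1728]
ee_rot: [-0.473, 0.474, 0.526, -0.524]
ft_force: [-0.2, 1.1, -0.6]
width: 0.0002
```

```bash
python3 -c "
from h import *
cv2.imwrite('pics/s6.png',cv2.resize(robot.snapshot('wrist')[:,:,::-1],None,fx=1.5,fy=1.5))
cv2.imwrite('pics/s7.png',cv2.resize(robot.snapshot('scene')[130:310,170:420,::-1],None,fx=3,fy=3))
go('green')
"
```

```text
t 9.1 tip [0.5592 0.0138 0.1516] tool shift mm [-0.9 81.6 -0.4] turn deg -0.4 F [ 0.5 -0.2  0.4] w 0.0002
```

View pics/s6.png

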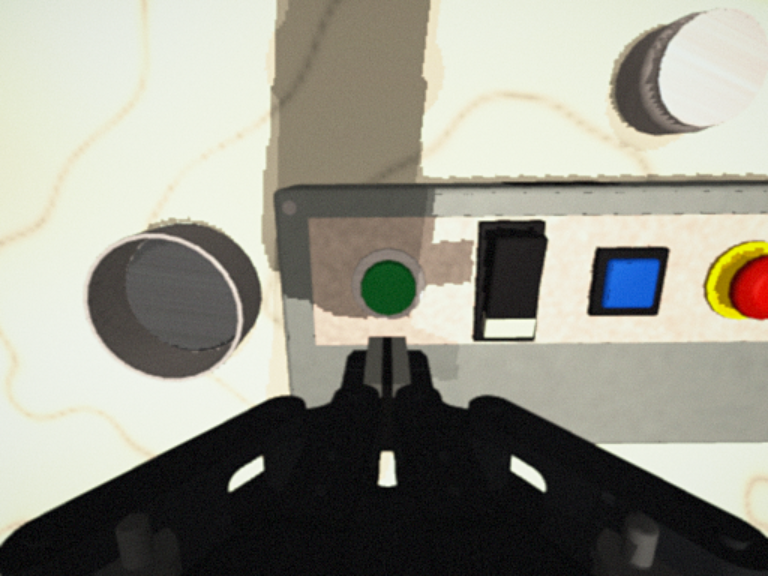

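View pics/s7.png

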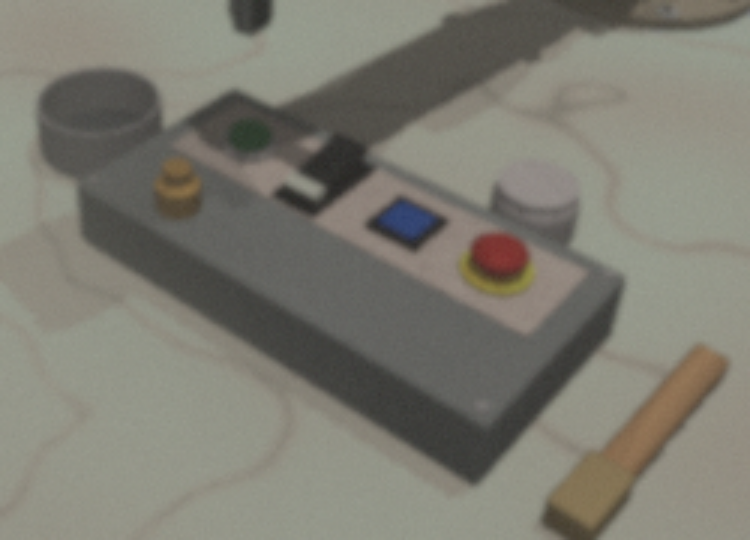

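The pictures show the rocker tipped to its stripe at (305,187), the blue key in at (408,219), and green released. The loose things have not moved and the arm is clear of everything.

```bash
python3 -c "
from cell import robot
print(robot.finish_job())"
```

```text
the job is handed in; nothing more can be done
None
```

I worked the three controls in the required order with the shut fingertips and handed the job in at about 9 s of the 42 s allowed. The system reports no verdict.

- **Rocker:** pushed down at the white stripe until it met its stop, at about 29 N. The fingertips ended 68.9 mm above the bench, against about 68.3 mm expected. Later pictures show the striped end down.
- **Blue key:** pushed in to its stop at about 25 N. The fingertips ended at 62.7 mm, against 63 mm expected. The pictures show it staying in.
- **Green button:** fully down, with the fingertips at 64 mm as expected. I held it there for at least 1.1 s at about 15 N, then let it go.

In the last pictures green looks released. The red button was not touched. The weight, tin, sieve and brush look unmoved, though I compared them by eye and did not measure them. The tool was about 80 mm above the controls, with no contact force beyond sensor noise.

The console pose fitted the top picture to about 1 pixel. The wrist camera put the controls 1–3 pixels (1–3 mm) off that pose, too little to affect the presses. No check failed.

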